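Set up the recipe tablet on its folding stand

TASK

The folded tablet stand has a red-capped spice jar parked on it: put the jar back upright in the gap between its two neighbours on the little wooden riser, then raise the stand's backrest fully by its steel loop. Take the tablet out of the wooden holder and set it upright on the stand's ledge, centred, screen outwards and leaning back against the backrest. Do not drop the tablet or disturb the other things on the worktop.

Things in the scene. Friction and masses are not known exactly. Their poses are not given: they have to be found in the camera images.
- stand: Folding tablet stand, light wood, fixed. Origin on the worktop straight below the hinge line; x points from its front lip to its rear, y along the hinge, z up. Base x -38 to +80 mm, 130 mm wide, top at z 24 mm. Front lip x -38 to -28, full width, top at z 40 mm. Hinge line along y at x 0, z 31 mm. Folded, the backrest lies level over the base (upper face z 36 mm), its steel loop projecting behind the base.
- backrest (a joint): Backrest: wooden board 10 mm thick, 126 mm wide, reaching 76 mm from the hinge, plus the loop to 130 mm. Angle (rad): 0 folded flat, grows as its rear edge is lifted up and towards the front, 1.222 at its end stop (then leaning back 20 degrees from upright). Friction hinge: stays where it is left; about 4 N at the loop moves it.
- bail (a point): Middle of the steel loop's end bar (round, 10 mm thick, straight for 84 mm along the stand's y), on the bar's axis, 125 mm from the hinge line. Folded it is 31 mm above the worktop with nothing beneath it; free opening of about 44 mm between bar and board.
- ledge (a point): Middle of the free ledge, on its surface (24 mm above the worktop), at the middle of the stand's width. The ledge runs from the lip (x -28 in the stand's frame) to the front face of the raised backrest, which meets the ledge level at about x -8: 20 mm for the 10 mm tablet.
- tablet: Tablet, grey slab 10 mm thick (x) by 125 mm wide (y) by 190 mm tall (z), 0.3 kg, with rounded edges. Origin in the middle of its lower edge; z points to its top edge, x from the screen to the back, so the screen looks along -x.
- holder: Slotted wooden block, fixed, x -32 to +66 mm, 170 mm wide (y), 38 mm high, origin on the worktop. The tablet stands in the slot at x 0 (15 mm wide, floor at 12 mm, so sunk 26 mm), its axes starting along the holder's. In the rear slot, at x 36 mm, is fixed a dark wooden board 10 mm thick reaching to 98 mm above the worktop.
- riser: Wooden riser, fixed: a little bench with a flat top 75 mm above the worktop, 74 mm deep (x) and 220 mm long (y), origin on the worktop below its middle. The gap for the spice jar is at its middle; the neighbours stand either side along y.
- gap (a point): Middle of the riser's top surface.
- spice_jar: Spice jar with a red cap, round, 45 mm across (glass body 42 mm), 106 mm tall, cap from 85 mm up; about 0.11 kg. Origin at the middle of its underside, z up. It starts upright on the folded backrest.
- glass_jar: Clear glass jar with a white lid, 61 mm across, 100 mm tall, loose on the riser beside the gap. Origin at the middle of its underside.
- tub: White-and-red tapered tub, 71 mm across, 71 mm tall, loose on the riser on the gap's other side. Origin at the middle of its underside.
- mug: Spotted mug, 92 mm across, 93 mm tall, loose behind the stand. Origin at its underside, 18 mm (along its -y) from the cup's axis; handle to -y.
- low_tin: Low green tin, 76 mm across, 58 mm tall, loose, left of and behind the stand. Origin at the middle of its underside.
- carton: Teal carton 34 x 62 mm, 85 mm tall, loose, standing in front of the holder. Origin at the middle of its underside.
- spread: White spread tub, 93 x 125 mm, 66 mm tall, loose, at the right. Origin at the middle of its underside.
There are look-alikes about, which are no part of the job. What is shaped like the spice_jar but green or yellow is not meant.

How it is judged:
By the outcome, as a careful person would: the job done as asked, in the order asked, and still so for the second after the job is handed in, with the robot touching nothing.
It also fails if it takes over 61 s, if anything falls off the work surface, if the arm or the gripper's body presses on something with over 40 N, if the wrist force passes 120 N, or if a joint passes its speed limit or range.

ROBOT

A 6-joint arm with a two-finger parallel gripper is mounted at the origin on a cart in front of the work surface, level with it; the furniture and walls round the work are solid. World frame = base frame: x ahead of the robot, y to its left, z up, the work surface at z = 0. Lengths are in m, angles in rad, forces in N, time in s.
With the tool pointing down it reaches from about 0.3 to 0.95 m from the base axis. Payload 3.1 kg.
Tool frame: the origin (TCP) lies at the centre of the arm's flange, where the gripper is bolted on; the fingertips stand 173 mm ahead of it and the grasp point (between the pads) lies 155 mm ahead of it; z points along the fingers, x is the direction in which the jaws open and shut, and the axes are right-handed (so a half turn about z gives the same grasp; the last joint's range is limited). The gripper opens to 85 mm and grips with 20 to 120 N. Pads are 22 mm wide; open, the fingers measure 114 mm over their backs; the gripper's body (76 mm by 85 mm) begins 54 mm behind the grasp point. The pads swing forward as they close: fully open they stand 13 mm farther back than shut.
Start: joints at [-1.28, 0.308, 1.634, -0, 1.2, -0.07], TCP at [0.221, -0.585, 0.405] pointing down, gripper open.
Joint ranges: [-3.06, 3.06], [-0.79, 1.96], [0.05, 2.63], [-1.19, 4.34], [0.05, 2.64], [-2.94, 2.94]. Speed limits (rad/s): [2.79, 2.79, 3.14, 3.14, 3.14, 3.14].

INTERFACE

Orientations are given as a unit quaternion [w, x, y, z].
In Python, from rig import telemetry, snapshot, workorder gives the robot as it stands.
- The arm moves only by the tool servo_tool, never from a script. Its argument "motion" is a list of rows, each a list of 6 numbers: the shift along the tool's x, y, z in m, then the turn, a rotation vector about the tool's x, y, z in rad. A call has 1 to 20 rows; each row shifts and turns the commanded pose from where the row before left it, along the tool's axes as they then stand; what a row does not reach is not made up. A row lasts 1/8 s, in which the tool goes at most 62.5 mm and 10.7 degrees, less where a joint would pass 70% of its speed; a pose out of reach is approached as far as the arm can. A call is refused whole if a number of a shift passes 0.0625 or a number of a turn 0.188, either way. A call with a gripper value outside its range is refused whole. "jaw" is the opening, from 0 (shut) to 1 (fully open), set as the call begins (left out, the last holds). The fingers move at their own pace and stop on an object; "newtons" is the grip in N (left out, the last holds). Time passes only in rows, so rows that do not move let the fingers close. It gives the time, the measured TCP pose, the force and the opening at its end, in the units of the state.
- telemetry.sense(): the state, without advancing time (a new reading comes with each control period).
- snapshot(name): name is "side" or "top" or "wrist"; returns a dict with "image" (384x512x3 uint8, red, green, blue), "fx", "fy", "cx", "cy" (pixels), "world_to_cam" (4x4, takes a point from world to camera coordinates). Camera axes: x right, y up, looking along -z (the intrinsics and any distortion apply to the point x, -y, -z); pixel columns grow to the right and rows downward; lengths in m; the calibration is good to about 2 mm. A picture is of the moment at which its call begins. There is no depth.
- workorder.finish_job(): hands the job in, once; it reports no verdict.
The state is a dict: "clock": time; "qpos": joint angles; "joint_velocities": joint speeds; "effort": joint torques, N m; "tool_pos": TCP position; "orientation": TCP orientation; "contact_force": force on the tool from outside, world axes, zero at the start; "wrist_torque": the same for the moment, N m; "width": finger opening in m.
Only numpy, scipy, OpenCV 4.12 (cv2) and the standard library are available. Lean on these libraries where they do the work, as an engineer would, in place of code of your own. Each camera call takes 0.05 s, during which the arm holds its last target.

## Working session

There is one attempt and no reset: what is moved stays moved. The work goes in short steps, Python scripts to look and compute and a tool call to move; the robot and the scene stay as the last step left them, time stands still between calls to the robot, and variables do not carry over. Pictures are saved under pics/ and viewed, and the job is handed in when it is done.

Besides the shell and the picture viewer there is one more tool, called after "Call:" as name(argument=value, ...), one argument or row to a line, values as JSON. servo_tool: Moves the arm, as the interface text tells. Its arguments: {"type":"object","properties":{"motion":{"type":"array","items":{"type":"array","items":{"type":"number"}}},"jaw":{"type":"number"},"newtons":{"type":"number"}},"required":["motion"]}

```bash
ls; mkdir -p pics; cat > h.py <<'E'
import numpy as np, cv2
from rig import telemetry, snapshot, workorder
from scipy.spatial.transform import Rotation as R
E
python3 - <<'E'
from h import *
import pickle
s=telemetry.sense(); print(s)
for n in ("side","top","wrist"):
    d=snapshot(n); pickle.dump(d,open(f"pics/{n}0.pkl","wb"))
    cv2.imwrite(f"pics/{n}0.png",cv2.resize(d["image"][:,:,::-1],(800,600),interpolation=cv2.INTER_CUBIC))
    print(n,[k for k in d],d["fx"],d["fy"],d["cx"],d["cy"]); print(np.round(d["world_to_cam"],4))
E
```

```text
pics
{'clock': 0.0, 'qpos': array([-1.27969313e+00,  3.09007861e-01,  1.63519425e+00, -6.35247817e-06,
        1.19973429e+00, -6.97285553e-02]), 'joint_velocities': array([ 0.00065366, -0.00041082, -0.00023273, -0.00049359, -0.00049168,
       -0.00018713]), 'effort': array([-5.35275431e-04, -4.15254843e+01, -2.76666409e+01, -2.71772651e-04,
        1.01763508e-02, -4.54325729e-06]), 'tool_pos': array([ 0.22049083, -0.58435467,  0.40344118]), 'orientation': array([-7.29724051e-04,  8.22512264e-01, -5.68746167e-01, -9.16947793e-04]), 'contact_force': array([ 0.01901082, -0.60564291,  0.52493068]), 'wrist_torque': array([-0.02651478,  0.03369374,  0.02235591]), 'width': 0.08519500994225651}
side ['image', 'fx', 'fy', 'cx', 'cy', 'world_to_cam'] 475.31523851663655 475.31523851663655 245.47250438284425 192.00499247347514
[[ 9.9990e-01 -8.3000e-03 -1.0800e-02 -5.5280e-01]
 [ 1.3600e-02  5.5050e-01  8.3470e-01 -4.1500e-02]
 [-1.0000e-03 -8.3480e-01  5.5060e-01 -1.6164e+00]
 [ 0.0000e+00  0.0000e+00  0.0000e+00  1.0000e+00]]
top ['image', 'fx', 'fy', 'cx', 'cy', 'world_to_cam'] 418.9726868923854 418.9726868923854 248.68605144796788 194.2596407195479
[[ 0.0024 -1.     -0.003  -0.0787]
 [ 0.998   0.0022  0.0632 -0.5461]
 [-0.0632 -0.0032  0.998  -1.4273]
 [ 0.      0.      0.      1.    ]]
wrist ['image', 'fx', 'fy', 'cx', 'cy', 'world_to_cam'] 296.2415566628546 296.2415566628546 255.93200325069253 188.60392202904188
[[ 0.3533 -0.9355 -0.0043 -0.6238]
 [ 0.8872  0.3365 -0.3157  0.041 ]
 [ 0.2967  0.1077  0.9489 -0.3813]
 [ 0.      0.      0.      1.    ]]
```

View pics/side0.png

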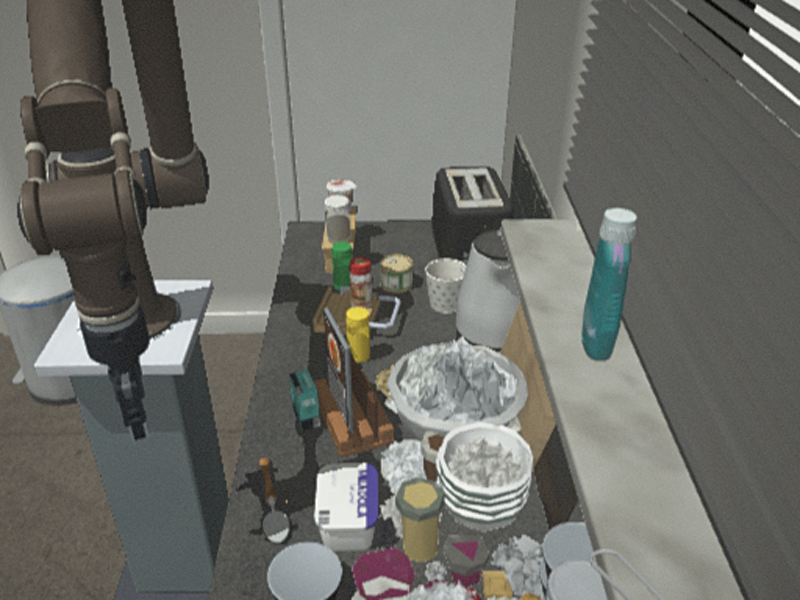

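View pics/top0.png

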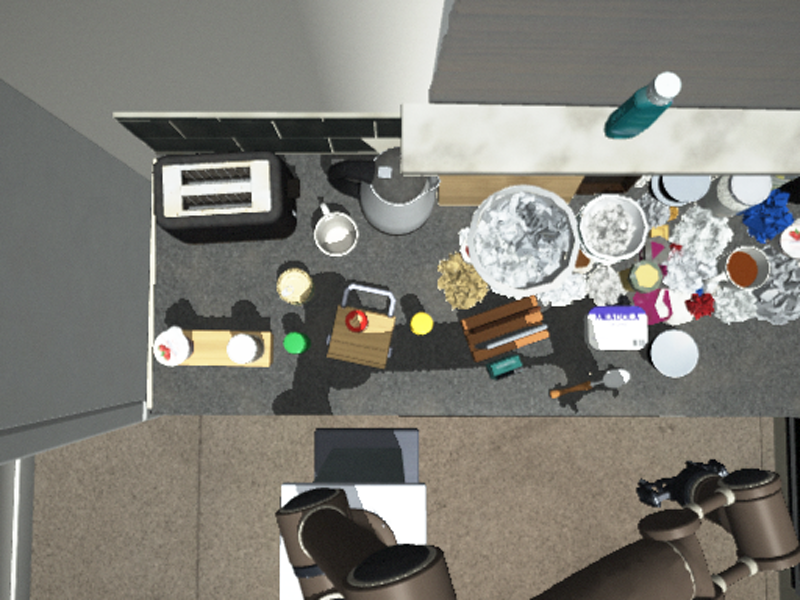

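View pics/wrist0.png

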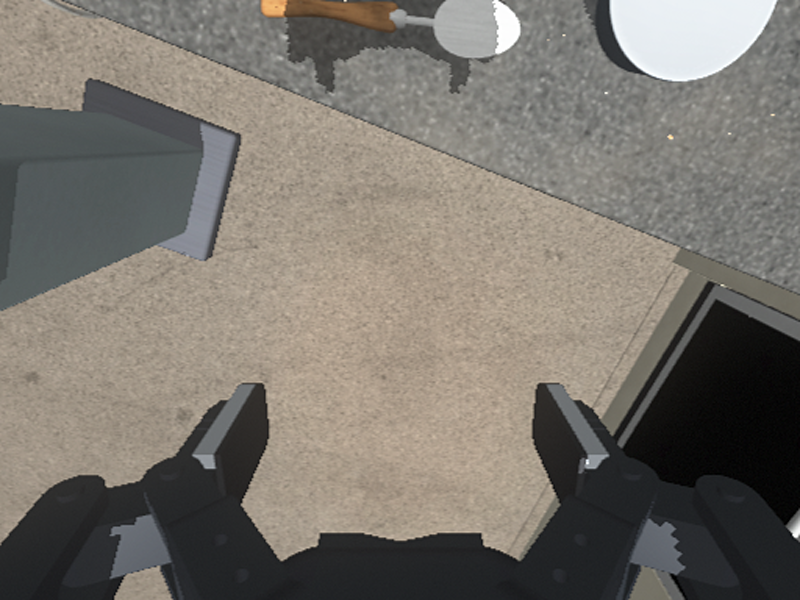

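The red-capped jar is at 800-scale pixel top (357,321), side (360,285). It could be confused with the green jar (top 295,343; side 342,265), the yellow one (top 422,323; side 358,333), or the red-and-white tub (top 170,347). I choose the red one, which stands on the folded stand. Next come close crops.

```bash
cat >> h.py <<'E'
import pickle
def load(n): return pickle.load(open(f"pics/{n}.pkl","rb"))
def snap(n,tag):
    d=snapshot(n); pickle.dump(d,open(f"pics/{n}{tag}.pkl","wb")); return d
def proj(d,p):
    p=np.atleast_2d(p); M=d["world_to_cam"]; c=p@M[:3,:3].T+M[:3,3]
    return np.c_[d["cx"]+d["fx"]*c[:,0]/-c[:,2], d["cy"]-d["fy"]*c[:,1]/-c[:,2]]
def ray(d,u,v):
    M=d["world_to_cam"]; Rm=M[:3,:3]; o=-Rm.T@M[:3,3]
    return o, Rm.T@np.array([(u-d["cx"])/d["fx"],-(v-d["cy"])/d["fy"],-1.])
def onz(d,u,v,z):
    o,r=ray(d,u,v); return o+r*(z-o[2])/r[2]
def tri(obs):
    A=np.zeros((3,3));b=np.zeros(3)
    for d,u,v in obs:
        o,r=ray(d,u,v); r=r/np.linalg.norm(r);P=np.eye(3)-np.outer(r,r);A+=P;b+=P@o
    return np.linalg.solve(A,b)
def crop(d,u0,v0,u1,v1,k,name,pts=None):
    im=d["image"][v0:v1,u0:u1,::-1]; im=cv2.resize(im,None,fx=k,fy=k,interpolation=cv2.INTER_CUBIC)
    if pts is not None:
        for u,v in pts: cv2.circle(im,(int((u-u0+.5)*k),int((v-v0+.5)*k)),2,(255,0,255),-1)
    h,w=im.shape[:2]
    for u in range((u0//10+1)*10,u1,10): cv2.putText(im,str(u),(int((u-u0+.5)*k),8),0,.3,(0,255,255)); cv2.line(im,(int((u-u0+.5)*k),9),(int((u-u0+.5)*k),13),(0,255,255))
    for v in range((v0//10+1)*10,v1,10): cv2.putText(im,str(v),(0,int((v-v0+.5)*k)),0,.3,(0,255,255))
    cv2.imwrite(f"pics/{name}.png",im)
E
python3 - <<'E'
from h import *
t=load("top0");s=load("side0")
crop(t,90,170,280,250,4,"ct1"); crop(t,280,180,430,260,5,"ct2")
crop(s,190,110,320,260,4,"cs1"); crop(s,180,180,270,300,5,"cs2")
E
```

```text
(no output)
```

View pics/ct1.png

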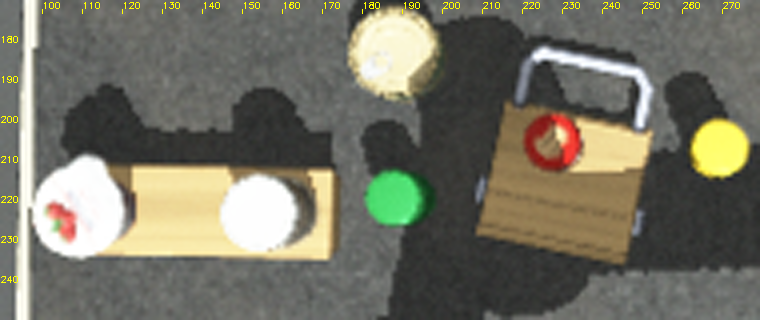

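View pics/ct2.png

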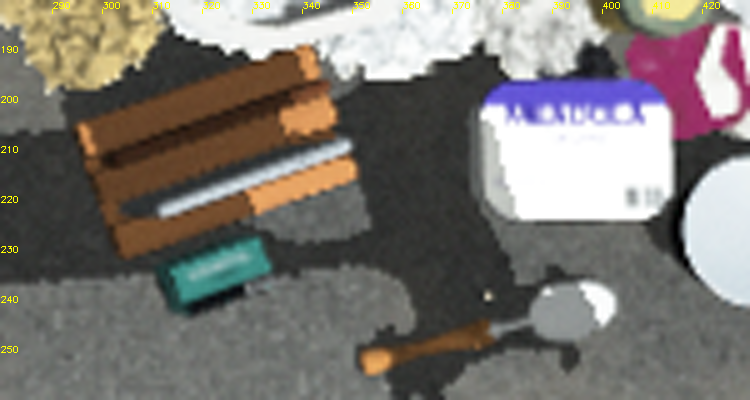

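View pics/cs1.png

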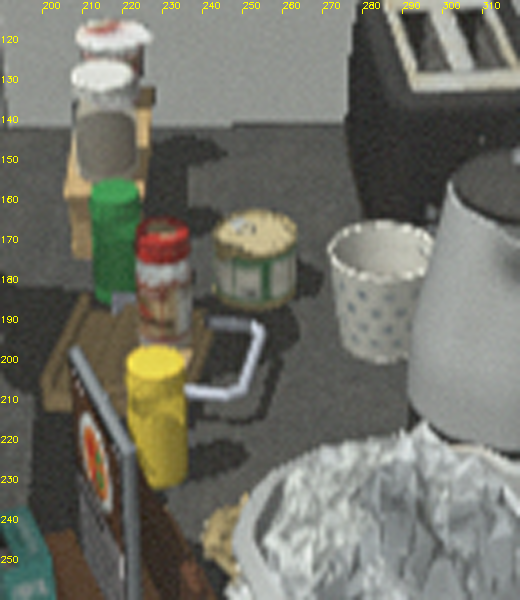

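View pics/cs2.png

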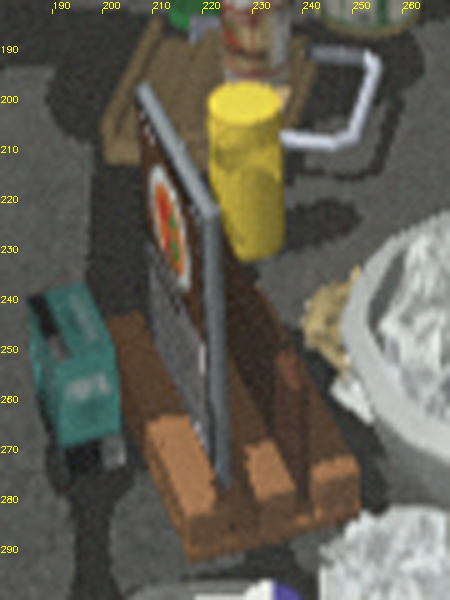

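```bash
cat > fit.py <<'E'
from h import *
from scipy.optimize import least_squares
t=load("top0");s=load("side0")
def W(p,l):
    x,y,a=p; l=np.atleast_2d(l); return np.c_[x+np.cos(a)*l[:,0]-np.sin(a)*l[:,1], y+np.sin(a)*l[:,0]+np.cos(a)*l[:,1], l[:,2]]
def fit(obs,p0):
    f=lambda p: np.concatenate([(proj(d,W(p,l))-[uv])[0] for d,uv,l in obs])
    r=least_squares(f,p0,loss='soft_l1'); return r.x,r.fun.reshape(-1,2)
if __name__=="__main__":
    mm=1e-3
    ob=[(t,(206.7,228.5),np.array([-38,65,40])*mm),(t,(243.8,236),np.array([-38,-65,40])*mm),(t,(214,195),np.array([76,63,36])*mm),(t,(250,203),np.array([76,-63,36])*mm),
     (t,(221.5,183.7),np.array([125,46,36])*mm),(t,(248.5,189.5),np.array([125,-46,36])*mm),
     (s,(211.5,183),np.array([-38,65,40])*mm),(s,(200.5,208),np.array([-38,-65,40])*mm),(s,(251.5,191),np.array([125,46,33])*mm),(s,(248.5,207),np.array([125,-46,33])*mm)]
    p,r=fit(ob,[.47,.0,0]);print("stand",np.round(p,4));print(np.round(r.reshape(-1,2),1).tolist())
    ob=[(t,(303,231),np.array([-32,85,38])*mm),(t,(350,217),np.array([-32,-85,38])*mm),(t,(295,205),np.array([66,85,38])*mm),(t,(340,189),np.array([66,-85,38])*mm),
      (t,(310,221.5),np.array([0,62.5,202])*mm),(t,(348.5,208.5),np.array([0,-62.5,202])*mm),(s,(206.5,196.5),np.array([0,62.5,202])*mm),(s,(220,221.5),np.array([0,-62.5,202])*mm),
      (s,(216.5,283.5),np.array([-32,-85,38])*mm),(s,(249,275),np.array([66,-85,38])*mm)]
    p,r=fit(ob,[.47,-.2,.3]);print("holder",np.round(p,4));print(np.round(r,1).tolist())
    # riser corners z .075
    print("riser corners",[np.round(onz(t,*uv,.075),4).tolist() for uv in [(171.5,211),(171.5,234.5),(120,211),(120,233.5)]])
    print([np.round(onz(s,*uv,.075),4).tolist() for uv in [(205.5,157),(223.5,158)]])
    im=t["image"].astype(int)
    def blob(m,roi):
        u0,v0,u1,v1=roi; k=np.zeros_like(m);k[v0:v1,u0:u1]=m[v0:v1,u0:u1]
        n,l,st,c=cv2.connectedComponentsWithStats(k.astype(np.uint8)); i=1+np.argmax(st[1:,4]); return c[i],st[i]
    red=(im[...,0]>110)&(im[...,1]<70)&(im[...,2]<70)
    c,st=blob(red,(205,185,245,220));print("red",c,st)
    c=(st[0]+st[2]/2-.5,st[1]+st[3]/2-.5);print(c,onz(t,*c,.142))
    wh=im.min(2)>170
    for roi,h in (((140,205,166,238),.175),((95,205,125,240),.146)):
        c,st=blob(wh,roi);c=(st[0]+st[2]/2-.5,st[1]+st[3]/2-.5);print("w",st,c,onz(t,*c,h))
    g=(im[...,1]>120)&(im[...,0]<90);c,st=blob(g,(175,205,205,235));print("green",c,onz(t,*c,.106))
    y=(im[...,1]>150)&(im[...,2]<90);c,st=blob(y,(255,190,285,225));print("yellow",c,onz(t,*c,.106))
    im=s["image"].astype(int)
    red=(im[...,0]>110)&(im[...,1]<60)&(im[...,2]<60); c,st=blob(red,(215,155,245,185));print("side red",st)
E
python3 fit.py
```

```text
stand [ 0.4524 -0.0064 -0.1991]
[[-0.3, 0.2], [0.3, 0.4], [0.0, 0.9], [0.3, 0.3], [0.4, -0.9], [-0.2, -1.3], [-2.3, -0.6], [-1.4, -4.6], [3.1, 0.5], [1.1, -0.1]]
holder [ 0.4724 -0.3285  0.317 ]
[[-1.1, 1.6], [-0.4, 0.0], [-2.2, 0.1], [0.3, 0.6], [2.5, 0.1], [3.5, 0.2], [1.9, 1.0], [1.4, 2.6], [-2.0, -2.2], [0.8, -2.2]]
riser corners [[0.4866, 0.1771, 0.075], [0.4093, 0.1761, 0.075], [0.4862, 0.3474, 0.075], [0.4122, 0.3458, 0.075]]
[[0.4098, 0.1826, 0.075], [0.4755, 0.1734, 0.075]]
red [227.14141414 205.14141414] [221 198  14  15  99]
(np.float64(227.5), np.float64(205.0)) [ 0.50436542 -0.0113384   0.142     ]
w [140 214  26  19 326] (np.float64(152.5), np.float64(223.0)) [0.44751741 0.21604262 0.175     ]
w [ 95 205  26  35 486] (np.float64(107.5), np.float64(222.0)) [0.45013022 0.36376175 0.146     ]
green [187.8137931  218.94482759] [0.46044005 0.11833536 0.106     ]
yellow [268.5 200.8] [ 0.51959823 -0.14184186  0.106     ]
side red [224 167  13   9  43]
```

```bash
python3 - <<'E'
from fit import *
mm=1e-3
A=lambda *v:np.array(v)*mm
ob=[(t,(303,231),A(-32,85,38)),(t,(350.5,217),A(-32,-85,38)),(t,(294.5,205),A(66,85,38)),(t,(340,189),A(66,-85,38)),(s,(216.5,283.5),A(-32,-85,38)),(s,(249,275),A(66,-85,38))]
p,r=fit(ob,[.47,-.3,.3]);print("holder",np.round(p,4),np.round(r,1).tolist())
ob=[(t,(310,221.5),A(0,62.5,202)),(t,(348.5,208.5),A(0,-62.5,202)),(s,(206.5,196.5),A(0,62.5,202)),(s,(220.5,221.5),A(0,-62.5,202))]
p2,r=fit(ob,[.47,-.3,.3]);print("tablet",np.round(p2,4),np.round(r,1).tolist())
for a,b in (((310,221.5),(206.5,196.5)),((348.5,208.5),(220.5,221.5))): print(tri([(t,*a),(s,*b)]))
st=[.4524,-.0064,-.1991]
pts=W(st,[A(-38,65,40),A(-38,-65,40),A(76,63,36),A(76,-63,36),A(125,42,31),A(125,0,31),A(125,-42,31),A(-38,65,0),A(-38,-65,0)])
jar=np.array([.504,-.011,.142]); th=np.linspace(0,6.28,12)
ring=np.array([jar+[.0225*np.cos(x),.0225*np.sin(x),0] for x in th])
hp=W(p,[A(-32,85,38),A(-32,-85,38),A(66,85,38),A(66,-85,38),A(-32,85,0),A(-32,-85,0)]); tp=W(p2,[A(-5,62.5,202),A(-5,-62.5,202),A(5,62.5,202),A(5,-62.5,202),A(-5,-62.5,40),A(-5,62.5,40)])
allp=np.r_[pts,ring,hp,tp]
crop(t,200,170,355,240,5,"o_t",proj(t,allp)); crop(s,185,150,275,300,4,"o_s",proj(s,allp))
print("mug",onz(t,215,149,.093), onz(t,215,149,.0))
E
```

```text
holder [ 0.4742 -0.3331  0.3143] [[0.2, 1.1], [0.5, -0.4], [-0.3, -0.5], [1.7, 0.1], [-1.5, -0.9], [1.4, -1.0]]
tablet [ 0.47   -0.3198  0.3431] [[-0.2, 1.4], [0.5, 0.5], [0.6, -0.7], [0.7, 0.3]]
[ 0.45027252 -0.26215323  0.20082999]
[ 0.49087657 -0.37738061  0.20218621]
mug [0.69039675 0.03345402 0.093     ] [0.70643012 0.0413215  0.        ]
```

View pics/o_t.png

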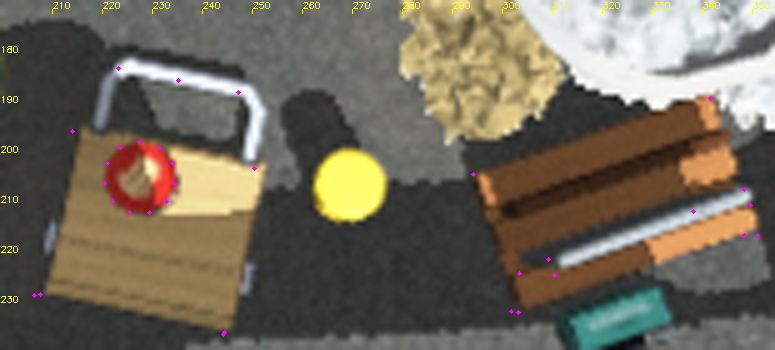

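View pics/o_s.png

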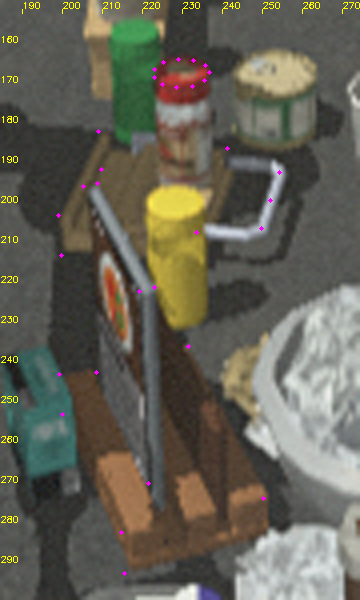

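The crops confirm the red cap at top px (228,205), on the stand. Stand, bail, holder and tablet are located. I'm going above the jar.

Call:
servo_tool(
  motion=[
    [0, 0, 0, 0, 0, -0.173],
    [0, 0, 0, 0, 0, -0.173],
    [0, 0, 0, 0, 0, -0.173],
    [0, 0, 0, 0, 0, -0.173],
    [0, 0, 0, 0, 0, -0.173],
    [0, 0, 0, 0, 0, -0.173],
    [0, 0, 0, 0, 0, -0.173],
    [0.0258, -0.0521, 0, 0, 0, 0],
    [0.0258, -0.0521, 0, 0, 0, 0],
    [0.0258, -0.0521, 0, 0, 0, 0],
    [0.0258, -0.0521, 0, 0, 0, 0],
    [0.0258, -0.0521, 0, 0, 0, 0],
    [0.0258, -0.0521, 0, 0, 0, 0],
    [0.0258, -0.0521, 0, 0, 0, 0],
    [0.0258, -0.0521, 0, 0, 0, 0],
    [0.0258, -0.0521, 0, 0, 0, 0],
    [0.0258, -0.0521, 0, 0, 0, 0],
    [0.0258, -0.0521, 0, 0, 0, 0],
    [0, 0, 0, 0, 0, 0],
  ],
  jaw=1,
)

```text
clock: 2.52
tool_pos: [0.5048, -0.0081, 0.4046]
orientation: [-0.0, 1.0, 0.003, 0.0]
contact_force: [-0.5, -0.8, -0.0]
width: 0.085
```

```bash
python3 - <<'E'
from fit import *
d=snap("wrist","1"); q=telemetry.sense(); print(q["clock"],q["tool_pos"],q["orientation"],q["qpos"])
A=lambda *v:np.array(v)*1e-3
st=[.4524,-.0064,-.1991]
pts=W(st,[A(-38,65,40),A(-38,-65,40),A(76,63,36),A(76,-63,36),A(125,42,31),A(125,0,31),A(125,-42,31)])
th=np.linspace(0,6.28,12);jar=np.array([.504,-.011,.142]);ring=np.array([jar+[.0225*np.cos(x),.0225*np.sin(x),0] for x in th])
crop(d,0,0,512,384,1.5625,"w1",proj(d,np.r_[pts,ring]))
E
```

```text
2.575 [ 0.50408987 -0.00972614  0.40431988] [ 1.24858514e-04  9.99996586e-01  2.57512525e-03 -4.26129269e-04] [-1.05580065e-01  7.45505920e-02  1.91332195e+00 -3.72021687e-04
  1.15454046e+00 -1.10579760e-01]
```

View pics/w1.png

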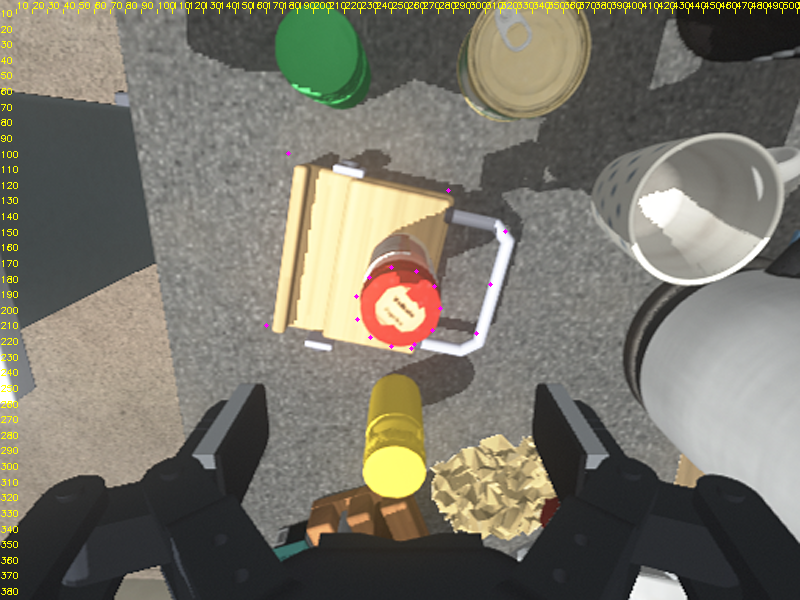

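```bash
python3 - <<'E'
from fit import *
d=load("wrist1"); crop(d,165,95,335,235,4.6,"w1c")
E
```

```text
(no output)
```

View pics/w1c.png

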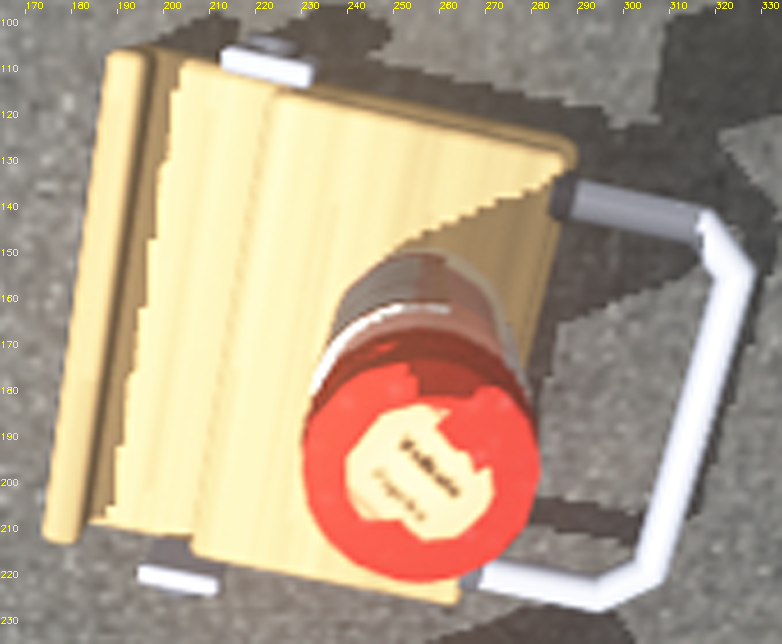

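```bash
python3 - <<'E'
from fit import *
d=load("wrist1")
A=lambda *v:np.array(v)*1e-3
ow=[(d,(188,106.5),A(-38,65,40)),(d,(173.5,212),A(-38,-65,40)),(d,(263.5,226),A(76,-63,36)),(d,(285,127),A(76,63,36)),(d,(324,153.5),A(125,42,31)),(d,(304,219),A(125,-42,31))]
ot=[(t,(206.7,228.5),A(-38,65,40)),(t,(243.8,236),A(-38,-65,40)),(t,(214,195),A(76,63,36)),(t,(250,203),A(76,-63,36))]
for o in (ow,ow+ot):
    p,r=fit(o,[.45,0,-.2]); print(np.round(p,4),np.round(r,1).tolist())
print("jar",onz(d,254.3,197.5,.142))
M=d["world_to_cam"];print(-M[:3,:3].T@M[:3,3])
E
```

```text
[ 0.454  -0.0128 -0.2018] [[-1.6, -2.5], [-1.6, 0.6], [0.2, 1.4], [2.9, 0.6], [-0.2, 0.1], [1.3, -0.9]]
[ 0.4541 -0.0121 -0.205 ] [[-1.4, -3.2], [-1.7, -0.0], [0.1, 1.0], [3.1, 0.2], [-0.1, -0.1], [1.1, -1.1], [1.4, -0.4], [2.0, 0.0], [1.9, 0.3], [2.1, -0.1]]
jar [ 0.50412275 -0.01146893  0.142     ]
[0.50474544 0.07261984 0.37309241]
```

```bash
python3 - <<'E'
from fit import *
d=load("wrist1")
A=lambda *v:np.array(v)*1e-3
ow=[(d,(188,105.8),A(-38,65,40)),(d,(173.8,211.9),A(-38,-65,40)),(d,(264.1,225.6),A(76,-63,36)),(d,(288.4,128.2),A(76,63,36)),(d,(324.3,152.8),A(125,42,31)),(d,(305.4,219.5),A(125,-42,31))]
p,r=fit(ow,[.45,0,-.2]); print(np.round(p,4),np.round(r,1).tolist())
print("jar",onz(d,256.1,197,.142))
E
```

```text
[ 0.4549 -0.013  -0.2027] [[-0.7, -1.6], [-1.1, 0.9], [0.3, 2.0], [0.4, -0.3], [0.3, 1.2], [0.5, -1.1]]
jar [ 0.50561301 -0.01101754  0.142     ]
```

Call:
servo_tool(
  motion=[
    [0.001, 0.001, 0.024, 0, 0, 0],
    [0, 0, 0.024, 0, 0, 0],
    [0, 0, 0.024, 0, 0, 0],
    [0, 0, 0.024, 0, 0, 0],
    [0, 0, 0.022, 0, 0, 0],
    [0, 0, 0, 0, 0, 0],
  ],
)

```text
clock: 3.32
tool_pos: [0.5031, -0.0136, 0.2847]
orientation: [-0.0, 1.0, -0.0, -0.003]
contact_force: [-0.7, -0.4, -0.2]
width: 0.0853
```

Call:
servo_tool(
  motion=[
    [0, 0, 0, 0, 0, 0],
    [0, 0, 0, 0, 0, 0],
    [0, 0, 0, 0, 0, 0],
    [0, 0, 0, 0, 0, 0],
    [0, 0, 0, 0, 0, 0],
  ],
  jaw=0,
  newtons=30,
)

```text
clock: 3.95
tool_pos: [0.5054, -0.0125, 0.288]
orientation: [0.0, 1.0, 0.001, 0.001]
contact_force: [-0.6, 0.5, 7.0]
width: 0.0437
```

Call:
servo_tool(
  motion=[
    [0, 0, -0.03, 0, 0, 0],
    [0, 0, -0.045, 0, 0, 0],
    [0, 0, -0.045, 0, 0, 0],
    [0, 0, -0.04, 0, 0, 0],
    [-0.0095, -0.05, 0, 0, 0, 0],
    [-0.0095, -0.05, 0, 0, 0, 0],
    [-0.0095, -0.05, 0, 0, 0, 0],
    [-0.0095, -0.05, 0, 0, 0, 0],
    [-0.0095, -0.05, 0, 0, 0, 0],
    [-0.0095, -0.049, 0, 0, 0, 0],
    [0, 0, 0, 0, 0, 0],
    [0, 0, 0, 0, 0, 0],
  ],
)

```text
clock: 5.45
tool_pos: [0.4472, 0.2865, 0.446]
orientation: [0.001, 1.0, 0.001, -0.0]
contact_force: [0.0, -0.3, -1.8]
width: 0.0437
```

```bash
python3 - <<'E'
from fit import *
d=snap("wrist","2");e=snap("side","2"); f=snap("top","2"); q=telemetry.sense(); print(q["clock"],q["tool_pos"],q["width"],q["contact_force"])
crop(d,0,0,512,384,1.5625,"w2"); crop(e,180,60,270,200,4.2,"s2"); crop(f,80,180,230,260,5,"t2")
E
```

```text
5.6 [0.44775009 0.2855097  0.44640362] 0.0436279790742242 [ 0.13268335  0.11143501 -0.16346219]
```

View pics/w2.png

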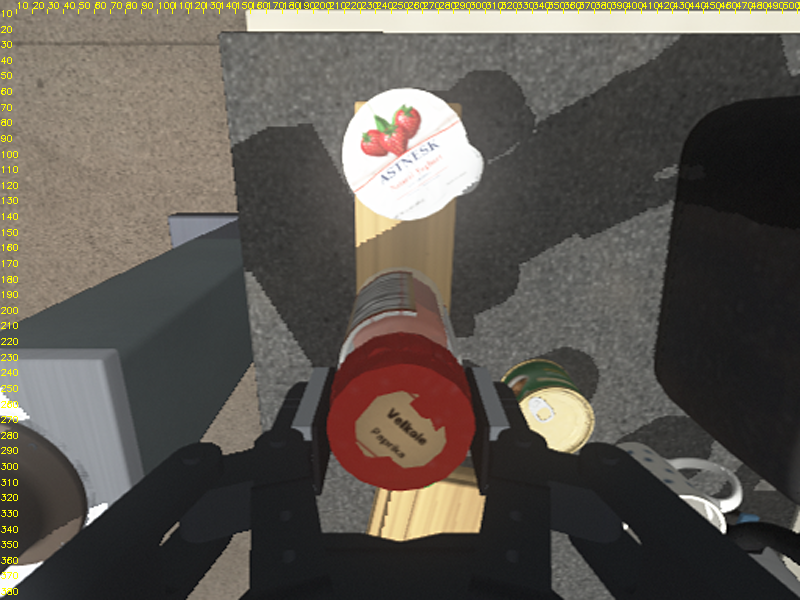

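View pics/s2.png

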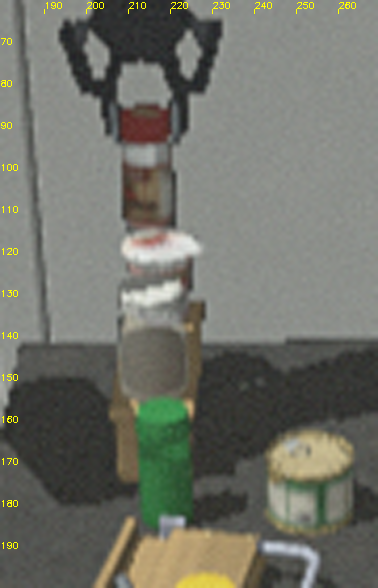

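View pics/t2.png

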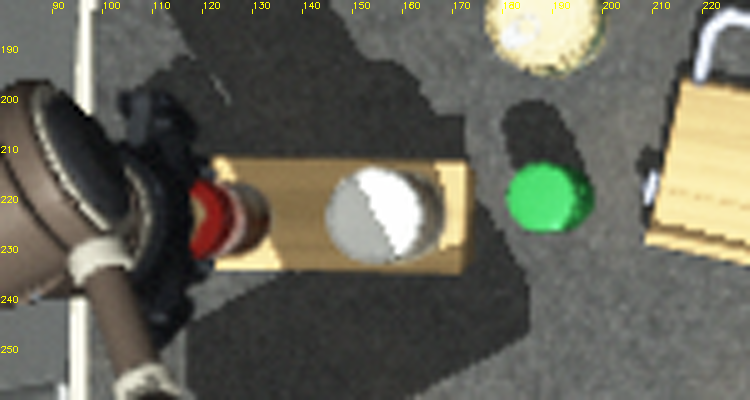

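```bash
python3 - <<'E'
from fit import *
d=load("wrist2");f=load("top2")
print("tub",onz(d,407/1.5625-.5,154/1.5625-.5,.146))
for x,y in((356.5,250),(452,250)): print("riser",onz(d,x/1.5625-.5,y/1.5625-.5,.075))
for x,y in((356,103),(462,103)): print("riser far",onz(d,x/1.5625-.5,y/1.5625-.5,.075))
for x,y in((382,520),(484,520)): print("riser near",onz(d,x/1.5625-.5,y/1.5625-.5,.075))
print("glass",onz(f,154.3,222.3,.175))
e=f
for x,y in((474,162),(466,272)): print("riser right",onz(f,79.5+x/5,179.5+y/5,.075))
print("jar cap",onz(d,400.5/1.5625-.5,415/1.5625-.5,.303-.007+.0))
E
```

```text
tub [0.45077999 0.36058848 0.146     ]
riser [0.41432791 0.29004171 0.075     ]
riser [0.48578137 0.29022591 0.075     ]
riser far [0.41681268 0.39188409 0.075     ]
riser far [0.4887609  0.39205199 0.075     ]
riser near [0.43078387 0.03620739 0.075     ]
riser near [0.52474586 0.0365068  0.075     ]
glass [0.44966722 0.21056819 0.175     ]
riser right [0.48368277 0.16784424 0.075     ]
riser right [0.41130892 0.17212629 0.075     ]
jar cap [0.44750985 0.29064804 0.296     ]
```

Call:
servo_tool(
  motion=[
    [0.001, 0.003, 0.03, 0, 0, 0],
    [0, 0, 0.03, 0, 0, 0],
    [0, 0, 0.03, 0, 0, 0],
    [0, 0, 0.02, 0, 0, 0],
    [0, 0, 0.006, 0, 0, 0],
    [0, 0, 0, 0, 0, 0],
    [0, 0, 0, 0, 0, 0],
  ],
)

```text
clock: 6.48
tool_pos: [0.4492, 0.2836, 0.3319]
orientation: [-0.001, 1.0, 0.0, 0.001]
contact_force: [0.1, -0.2, -0.8]
width: 0.0436
```

Call:
servo_tool(
  motion=[
    [0, 0, 0.002, 0, 0, 0],
    [0, 0, 0.002, 0, 0, 0],
    [0, 0, 0, 0, 0, 0],
  ],
)

```text
clock: 6.85
tool_pos: [0.4487, 0.2837, 0.3271]
orientation: [-0.0, 1.0, 0.001, 0.0]
contact_force: [0.1, -0.6, 0.4]
width: 0.0434
```

Call:
servo_tool(
  motion=[
    [0, 0, 0.0015, 0, 0, 0],
    [0, 0, 0, 0, 0, 0],
  ],
)

```text
clock: 7.1
tool_pos: [0.4489, 0.284, 0.3271]
orientation: [-0.0, 1.0, 0.001, 0.0]
contact_force: [-3.1, -1.1, 8.2]
width: 0.0435
```

Call:
servo_tool(
  motion=[
    [0, 0, 0, 0, 0, 0],
    [0, 0, 0, 0, 0, 0],
    [0, 0, 0, 0, 0, 0],
    [0, 0, 0, 0, 0, 0],
    [0, 0, -0.03, 0, 0, 0],
    [0, 0, -0.04, 0, 0, 0],
    [0, 0, -0.04, 0, 0, 0],
    [0, 0, 0, 0, 0, 0],
  ],
  jaw=1,
)

```text
clock: 8.1
tool_pos: [0.4497, 0.2842, 0.4394]
orientation: [-0.002, 1.0, 0.001, 0.004]
contact_force: [-0.6, -0.1, -0.1]
width: 0.0856
```

```bash
python3 - <<'E'
from fit import *
d=snap("wrist","3");e=snap("side","3"); q=telemetry.sense(); print(q["clock"],q["tool_pos"],q["width"])
crop(d,150,0,400,384,1.5,"w3"); crop(e,180,60,270,200,4.2,"s3")
a=cv2.imread("pics/w3.png");b=cv2.imread("pics/s3.png");h=576;b=b[:576];cv2.imwrite("pics/c3.png",np.hstack([a[:576],b]))
E
```

```text
8.2 [0.44840169 0.28348498 0.43514715] 0.0856531355365671
```

View pics/c3.png

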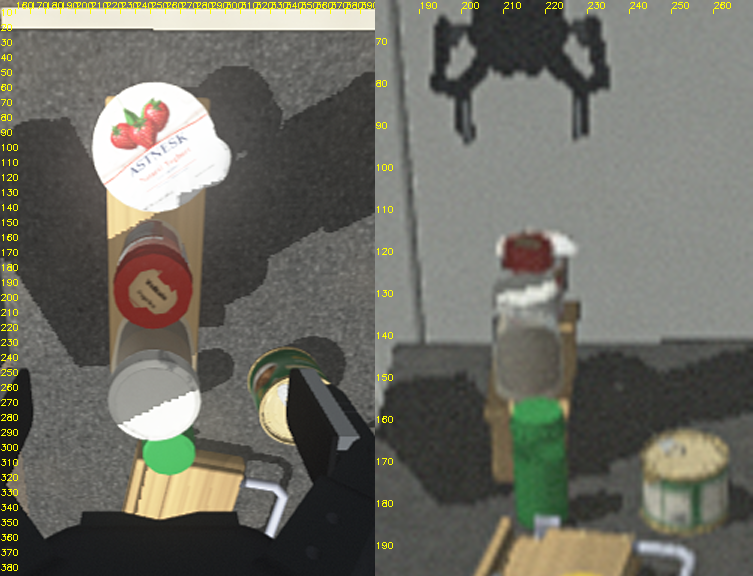

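Call:
servo_tool(
  motion=[
    [0.0213, 0.0534, 0, 0, 0, 0],
    [0.0213, 0.0534, 0, 0, 0, 0],
    [0.0213, 0.0534, 0, 0, 0, 0.1],
    [0.0213, 0.0534, 0, 0, 0, 0.103],
    [0.0315, 0.0475, 0.0, 0, 0, 0],
    [0.0315, 0.0475, 0, 0, 0, 0],
    [0, 0, 0.04, 0, 0, 0],
    [0, 0, 0.04, 0, 0, 0],
    [0, 0, 0, 0, 0, 0],
    [0, 0, 0, 0, 0, 0],
  ],
  jaw=0.45,
)

```text
clock: 9.45
tool_pos: [0.5713, -0.0374, 0.3552]
orientation: [-0.0, 0.995, -0.101, -0.0]
contact_force: [1.1, -0.5, -0.2]
width: 0.0384
```

```bash
python3 - <<'E'
from fit import *
d=snap("wrist","4");q=telemetry.sense(); print(q["clock"],q["tool_pos"],q["orientation"],q["width"])
A=lambda *v:np.array(v)*1e-3
st=[.4545,-.011,-.203]
pts=W(st,[A(-38,65,40),A(-38,-65,40),A(76,63,36),A(76,-63,36),A(125,42,31),A(125,0,31),A(125,-42,31)])
crop(d,0,0,512,384,1.5625,"w4",proj(d,pts))
E
```

```text
9.5 [ 0.57180862 -0.03737669  0.3563719 ] [ 2.86333639e-05  9.94924958e-01 -1.00614847e-01  9.89877319e-04] 0.03845727228960636
```

View pics/w4.png

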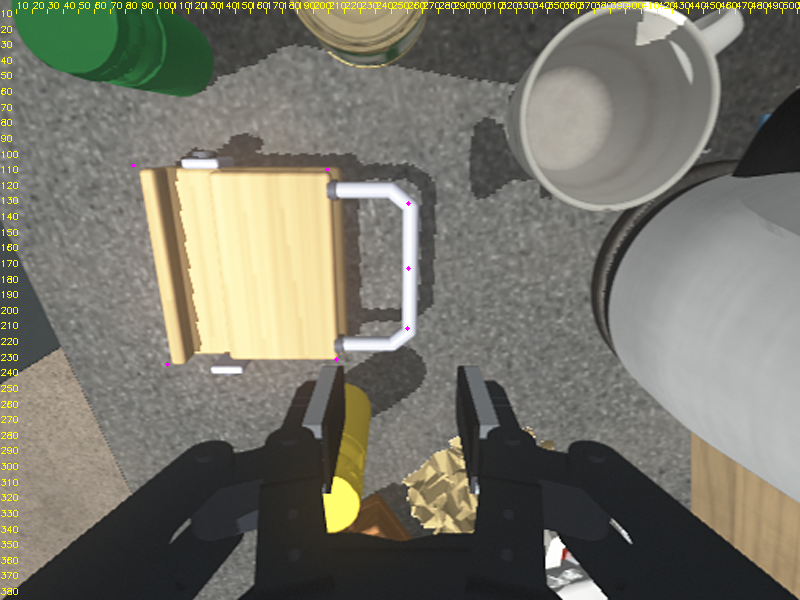

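Call:
servo_tool(
  motion=[
    [0.006, -0.002, 0.03, 0, 0, 0],
    [0, 0, 0.04, 0, 0, 0],
    [0, 0, 0.04, 0, 0, 0],
    [0, 0, 0.03, 0, 0, 0],
    [0, 0, 0.02, 0, 0, 0],
    [0, 0, 0.01, 0, 0, 0],
    [0, 0, 0, 0, 0, 0],
  ],
)

```text
clock: 10.38
tool_pos: [0.5778, -0.0368, 0.1855]
orientation: [0.0, 0.995, -0.101, 0.0]
contact_force: [-0.0, 0.5, 0.4]
width: 0.0382
```

Call:
servo_tool(
  motion=[
    [0, 0, 0, 0, 0, 0],
    [0, 0, 0, 0, 0, 0],
    [0, 0, 0, 0, 0, 0],
    [0, 0, 0, 0, 0, 0],
  ],
  jaw=0,
  newtons=25,
)

```text
clock: 10.88
tool_pos: [0.5775, -0.0367, 0.1864]
orientation: [-0.0, 0.995, -0.101, -0.0]
contact_force: [-2.2, 1.2, 5.4]
width: 0.0089
```

Call:
servo_tool(
  motion=[
    [-0.0006, 0, -0.0125, 0, 0, 0],
    [-0.0019, 0, -0.01235, 0, 0, 0],
    [-0.0031, 0, -0.0121, 0, 0, 0],
    [-0.0043, 0, -0.0117, 0, 0, 0],
    [-0.0054, 0, -0.01125, 0, 0, 0],
    [-0.0065, 0, -0.01065, 0, 0, 0],
    [0, 0, 0, 0, 0, 0],
  ],
)

```text
clock: 11.75
tool_pos: [0.5566, -0.0324, 0.2581]
orientation: [0.0, 0.995, -0.101, 0.002]
contact_force: [1.6, 0.1, 3.6]
width: 0.0087
```

```bash
python3 - <<'E'
from fit import *
d=snap("wrist","5");e=snap("side","5");q=telemetry.sense(); print(q["clock"],q["tool_pos"],q["orientation"],q["width"],q["contact_force"],q["wrist_torque"])
crop(e,180,100,300,230,4.5,"s5")
E
```

```text
11.85 [ 0.55693636 -0.03253101  0.25749508] [ 7.40666159e-05  9.94902491e-01 -1.00828372e-01  1.63343997e-03] 0.00859236595001207 [3.90863712 0.64181892 4.84626046] [-0.06261788 -0.60955301  0.00305889]
```

View pics/s5.png

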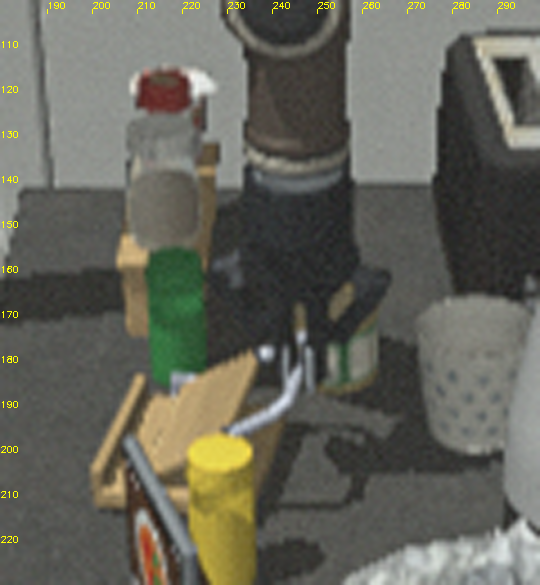

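The side view shows the board up about 35° with the bar held between the fingers, around px (245,177). Continuing the arc with a slight overshoot to the stop.

Call:
servo_tool(
  motion=[
    [-0.0076, 0, -0.00995, 0, 0, 0],
    [-0.0085, 0, -0.00915, 0, 0, 0],
    [-0.0094, 0, -0.00825, 0, 0, 0],
    [-0.0102, 0, -0.0073, 0, 0, 0],
    [-0.0108, 0, -0.0062, 0, 0, 0],
    [-0.0139, 0, -0.0061, 0, 0, 0],
    [-0.003, 0, -0.001, 0, 0, 0],
    [0, 0, 0, 0, 0, 0],
  ],
)

```text
clock: 12.85
tool_pos: [0.4976, -0.0203, 0.3078]
orientation: [0.0, 0.995, -0.101, 0.007]
contact_force: [6.7, -1.3, 11.7]
width: 0.0084
```

```bash
python3 - <<'E'
from fit import *
d=snap("wrist","6");e=snap("side","6");q=telemetry.sense(); print(q["clock"],q["tool_pos"],q["orientation"],q["width"],q["contact_force"],q["wrist_torque"])
crop(e,180,100,300,230,4.5,"s6")
E
```

```text
12.95 [ 0.49769215 -0.0203392   0.30779945] [ 3.80470692e-04  9.94883647e-01 -1.00814346e-01  6.54612218e-03] 0.00877031884473271 [ 6.42513364 -1.10949331 10.42458686] [-0.19839956 -1.12463737 -0.0127048 ]
```

View pics/s6.png

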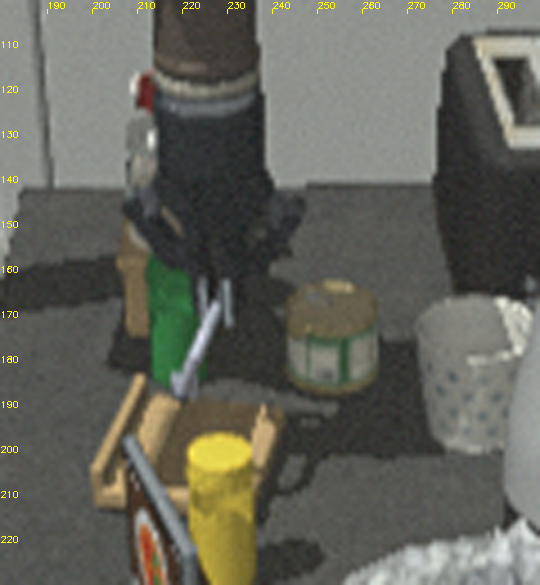

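Call:
servo_tool(
  motion=[
    [-0.003, 0, 0.003, 0, 0, 0],
    [0, 0, 0, 0, 0, 0],
  ],
)

```text
clock: 13.2
tool_pos: [0.4968, -0.0202, 0.3074]
orientation: [0.001, 0.995, -0.101, 0.01]
contact_force: [6.1, -1.8, 20.2]
width: 0.009
```

Call:
servo_tool(
  motion=[
    [-0.003, 0, 0.0, 0, 0, 0],
    [0, 0, 0, 0, 0, 0],
  ],
)

```text
clock: 13.45
tool_pos: [0.4949, -0.0198, 0.3078]
orientation: [0.001, 0.995, -0.101, 0.012]
contact_force: [10.4, -2.6, 17.0]
width: 0.0086
```

Call:
servo_tool(
  motion=[
    [-0.001, 0, -0.005, 0, 0, 0],
    [-0.002, 0, -0.001, 0, 0, 0],
    [0, 0, 0, 0, 0, 0],
  ],
)

```text
clock: 13.82
tool_pos: [0.492, -0.0193, 0.3092]
orientation: [0.001, 0.995, -0.101, 0.014]
contact_force: [24.8, -5.0, -12.9]
width: 0.0085
```

```bash
python3 - <<'E'
from fit import *
q=telemetry.sense(); print(q["clock"],q["tool_pos"],q["contact_force"],q["wrist_torque"]); print(R.from_quat(q["orientation"],scalar_first=True).as_matrix()[:,2])
d=snap("wrist","7");crop(d,100,0,420,300,2.4,"w7")
E
```

```text
13.825 [ 0.49196164 -0.01931179  0.30921777] [ 24.84155749  -5.01386691 -12.94306998] [-0.62195714 -3.73575314 -0.01313766]
[ 0.02703389 -0.00434569 -0.99962507]
```

View pics/w7.png

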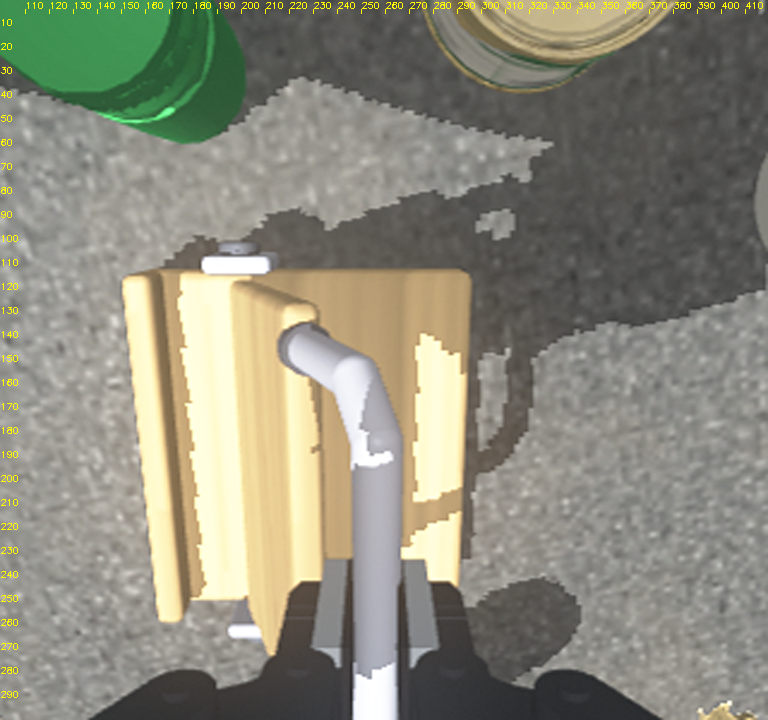

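Call:
servo_tool(
  motion=[
    [0.003, 0, 0, 0, 0, 0],
    [0, 0, 0, 0, 0, 0],
    [0, 0, 0, 0, 0, 0],
    [0, 0, -0.02, 0, 0, 0],
    [0, 0, -0.04, 0, 0, 0],
    [0, 0, -0.04, 0, 0, 0],
    [0, 0, -0.04, 0, 0, 0],
    [0, 0, 0, 0, 0, 0],
  ],
  jaw=0.45,
)

```text
clock: 14.88
tool_pos: [0.4886, -0.0185, 0.4501]
orientation: [0.0, 0.995, -0.101, 0.003]
contact_force: [-0.1, -0.4, -1.3]
width: 0.0384
```

```bash
python3 - <<'E'
from fit import *
q=telemetry.sense(); print(q["clock"],q["tool_pos"],q["orientation"],q["contact_force"])
d=snap("wrist","8");crop(d,0,0,512,384,1.5625,"w8")
A=lambda *v:np.array(v)*1e-3
st=[.4545,-.011,-.203]
print("cand (col,row x1.56) of bar ends at 70deg:",proj(d,W(st,[A(42.8,42,148.5),A(42.8,-42,148.5),A(42.8,0,148.5)]))*1.5625+.8)
E
```

```text
14.875 [ 0.4886106  -0.0184636   0.45008952] [ 9.29515427e-05  9.94909834e-01 -1.00723977e-01  3.01569675e-03] [-0.11227803 -0.36296551 -1.26103853]
cand (col,row x1.56) of bar ends at 70deg: [[410.34258509 212.1134241 ]
 [409.2888677  344.76115321]
 [409.79105447 281.54312696]]
```

View pics/w8.png

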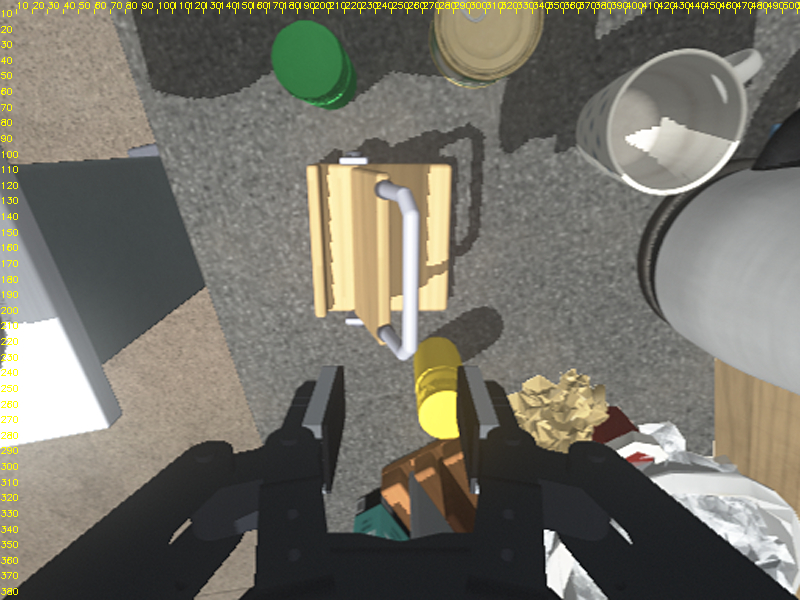

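Call:
servo_tool(
  motion=[
    [0.0073, 0.0498, 0, 0, 0, 0],
    [0.0073, 0.0498, 0, 0, 0, 0],
    [0.0073, 0.0498, 0, 0, 0, 0],
    [0.0073, 0.0498, 0, 0, 0, 0],
    [0.0073, 0.0498, 0, 0, 0, 0],
    [0.0073, 0.0498, 0, 0, 0, 0],
    [0, 0, 0, 0, 0, -0.176],
    [0, 0, 0, 0, 0, -0.176],
    [0, 0, 0, 0, 0, -0.176],
    [0, 0, 0, 0, 0, 0],
    [0, 0, 0, 0, 0, 0],
  ],
  jaw=0.5,
)

```text
clock: 16.3
tool_pos: [0.4707, -0.3196, 0.4453]
orientation: [-0.001, 0.987, 0.161, -0.001]
contact_force: [-0.4, -0.6, 0.5]
width: 0.0425
```

```bash
python3 - <<'E'
from fit import *
q=telemetry.sense(); print(q["clock"],q["tool_pos"],q["orientation"],q["contact_force"],q["width"])
print(R.from_quat(q["orientation"],scalar_first=True).as_matrix())
d=snap("wrist","9");crop(d,120,60,400,320,2.3,"w9")
e=snap("top","9")
E
```

```text
16.3 [ 0.47073901 -0.3196251   0.44525651] [-1.02936619e-03  9.86934706e-01  1.61114733e-01 -9.32272920e-04] [-0.37362897 -0.60033433  0.52226174] 0.04253999324094662
[[ 0.94808235  0.31801752 -0.00217188]
 [ 0.31802136 -0.94808197  0.00173143]
 [-0.00150849 -0.00233224 -0.99999614]]
```

View pics/w9.png

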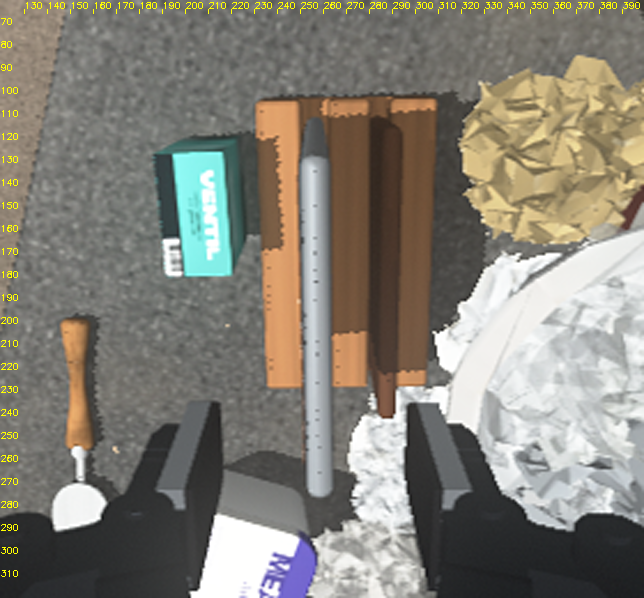

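```bash
python3 - <<'E'
from fit import *
d=load("wrist9")
a=onz(d,256.7,127.3,.202);b=onz(d,258,274.7,.202);print(a,b,(a+b)/2,np.linalg.norm(a-b),np.arctan2(-(a-b)[0],(a-b)[1]))
# holder top corners
for x,y,z in((257,101,.038),(266,387,.038),(437,98,.038),(427,386,.038)): print(onz(d,119.5+x/2.3,59.5+y/2.3,z))
Rm=R.from_quat([-1.02936619e-03,9.86934706e-01,1.61114733e-01,-9.32272920e-04],scalar_first=True).as_matrix()
print(Rm.T@((a+b)/2-np.array([.4707,-.3196,.202])))
E
```

```text
[ 0.45332386 -0.26589602  0.202     ] [ 0.49293505 -0.38017128  0.202     ] [ 0.47312946 -0.32303365  0.202     ] 0.12094577985934964 0.33366910732428884
[ 0.42095376 -0.26619852  0.038     ]
[ 0.47516428 -0.4241586   0.038     ]
[ 0.51091447 -0.23438056  0.038     ]
[ 0.56756581 -0.39239922  0.038     ]
[ 1.21135291e-03  4.02799419e-03 -1.12216107e-05]
```

Call:
servo_tool(
  motion=[
    [0.001, 0.003, 0.03, 0, 0, -0.01],
    [0, 0, 0.03, 0, 0, 0],
    [0, 0, 0.03, 0, 0, 0],
    [0, 0, 0.018, 0, 0, 0],
    [0, 0, 0, 0, 0, 0],
    [0, 0, 0, 0, 0, 0],
  ],
)

```text
clock: 17.15
tool_pos: [0.4735, -0.3229, 0.3399]
orientation: [0.001, 0.986, 0.167, 0.001]
contact_force: [0.3, -0.4, -0.2]
width: 0.0428
```

Call:
servo_tool(
  motion=[
    [0, 0, 0, 0, 0, 0],
    [0, 0, 0, 0, 0, 0],
    [0, 0, 0, 0, 0, 0],
    [0, 0, 0, 0, 0, 0],
    [0, 0, 0, 0, 0, 0],
  ],
  jaw=0,
  newtons=50,
)

```text
clock: 17.77
tool_pos: [0.4734, -0.3229, 0.34]
orientation: [0.001, 0.986, 0.167, 0.001]
contact_force: [1.1, 0.3, 5.1]
width: 0.0096
```

Call:
servo_tool(
  motion=[
    [0, 0, -0.01, 0, 0, 0],
    [0, 0, -0.015, 0, 0, 0],
    [0, 0, -0.02, 0, 0, 0],
    [0, 0, -0.025, 0, 0, 0],
    [0, 0, -0.03, 0, 0, 0],
    [0, 0, -0.03, 0, 0, 0],
    [0, 0, -0.01, 0, 0, 0],
    [0, 0, 0, 0, 0, 0],
    [0, 0, 0, 0, 0, 0],
  ],
)

```text
clock: 18.9
tool_pos: [0.4726, -0.3222, 0.4768]
orientation: [-0.001, 0.986, 0.167, -0.001]
contact_force: [-0.4, 0.2, -2.9]
width: 0.0095
```

```bash
python3 - <<'E'
from fit import *
q=telemetry.sense(); print(q["clock"],q["tool_pos"],q["contact_force"],q["wrist_torque"],q["width"],q["qpos"])
print(R.from_quat(q["orientation"],scalar_first=True).as_matrix())
d=snap("wrist","10");crop(d,0,0,512,384,1.5,"w10")
e=snap("side","10");crop(e,170,60,310,300,2.4,"s10")
cv2.imwrite("pics/c10.png",cv2.resize(np.hstack([cv2.imread("pics/w10.png"),cv2.imread("pics/s10.png")]) ,None,fx=.72,fy=.72) if 0 else cv2.imread("pics/s10.png"))
E
```

```text
18.9 [ 0.47256255 -0.32218511  0.47684888] [-0.35206999  0.22534616 -2.9019314 ] [0.03868557 0.05089497 0.01534588] 0.009504457002229565 [-6.74524880e-01  1.48356031e-01  1.68151286e+00 -2.64747492e-07
  1.31508104e+00 -1.01049181e+00]
[[ 0.94408961  0.32967853 -0.0026222 ]
 [ 0.32968413 -0.94408897  0.0020965 ]
 [-0.00178442 -0.00284379 -0.99999436]]
```

View pics/s10.png

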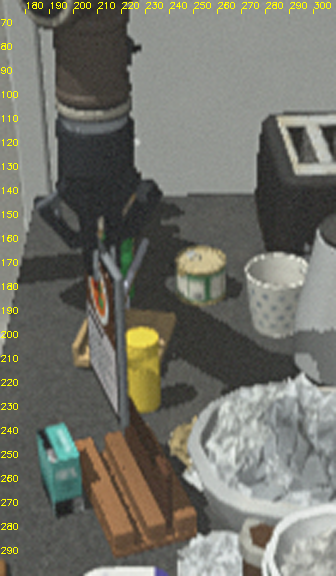

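View pics/w10.png

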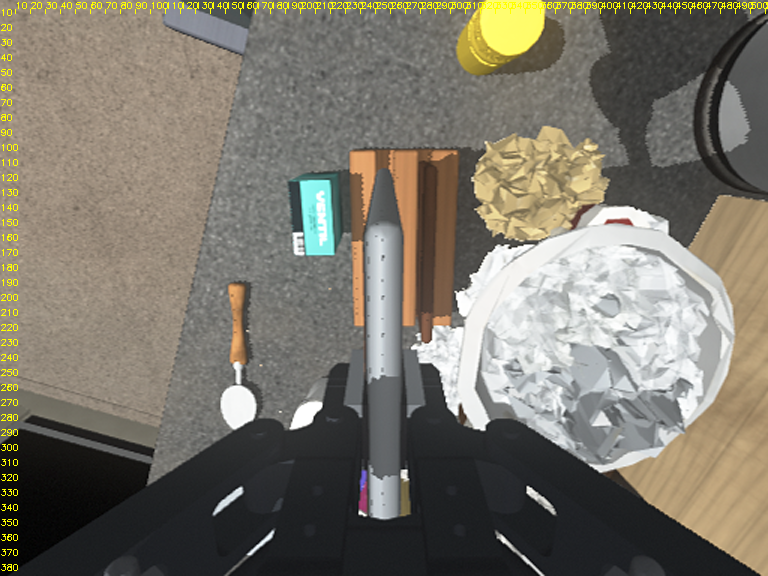

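```bash
python3 - <<'E'
from fit import *
d=load("wrist10")
Rm=np.array([[.94408961,.32967853,-.0026222],[.32968413,-.94408897,.0020965],[-.00178442,-.00284379,-.99999436]]);p=np.array([.47256,-.32219,.47685])
z=.47685-.138
for (x,y) in ((384,223),(384.5,517)):
    w=onz(d,x/1.5-.5,y/1.5-.5,z); print(w,np.round(Rm.T@(w-p),4))
E
```

```text
[ 0.45236084 -0.26453817  0.33885   ] [ 0.0002 -0.0607  0.1382]
[ 0.48230408 -0.34986524  0.33885   ] [0.0003 0.0297 0.1379]
```

Call:
servo_tool(
  motion=[
    [0, 0, 0, 0, 0, 0.178],
    [0, 0, 0, 0, 0, 0.18],
    [0, 0, 0, 0, 0, 0.18],
    [0, 0, 0, 0, -0.1, 0],
    [0, 0, 0, 0, -0.125, 0],
    [0, 0, 0, 0, -0.124, 0],
    [0, 0, 0, 0, 0, 0],
    [0, 0, 0, 0, 0, 0],
  ],
)

```text
clock: 20.0
tool_pos: [0.4731, -0.3225, 0.478]
orientation: [-0.018, 0.98, -0.099, -0.172]
contact_force: [-1.1, 0.8, -2.8]
width: 0.0097
```

```bash
cat > tgt.py <<'E'
from fit import *
import sys
st=np.array([.4545,-.011,-.203])
def tgt(lx,lz,ly=0): return W(st,[[lx,ly,lz]])[0]
def rel(q,T):
    Rm=R.from_quat(q["orientation"],scalar_first=True).as_matrix()
    c,s_=np.cos(st[2]),np.sin(st[2]); sx=np.array([c,s_,0]);sy=np.array([-s_,c,0]);up=np.array([0,0,1.])
    a=np.deg2rad(20);u=np.sin(a)*sx+np.cos(a)*up;x=np.cos(a)*sx-np.sin(a)*up
    Rt=np.c_[x,np.cross(-u,x),-u]
    return Rm.T@(T-q["tool_pos"]), R.from_matrix(Rm.T@Rt).as_rotvec(), Rt.T@(T-q["tool_pos"])
E
python3 - <<'E'
from tgt import *
q=telemetry.sense(); print(q["clock"],q["tool_pos"],q["qpos"],q["contact_force"])
for r in rel(q,tgt(.098,.454)): print(np.round(r,4))
E
```

```text
20.0 [ 0.47314163 -0.32252625  0.47802425] [-0.63825938  0.24414596  1.58254783 -0.14415842  1.63131371 -0.42220846] [-1.13209021  0.82155106 -2.75599914]
[ 0.0245 -0.3013  0.0168]
[-0.0001 -0.0019  0.0012]
[ 0.0241 -0.3014  0.0168]
```

Call:
servo_tool(
  motion=[
    [0.002, -0.03, 0.001, 0, 0, 0],
    [0.004, -0.05, 0.003, 0, 0, 0],
    [0.004, -0.05, 0.003, 0, 0, 0],
    [0.004, -0.05, 0.003, 0, 0, 0],
    [0.004, -0.05, 0.003, 0, 0, 0],
    [0.004, -0.045, 0.002, 0, 0, 0],
    [0.002, -0.026, 0.002, 0, -0.002, 0.001],
    [0, 0, 0, 0, 0, 0],
    [0, 0, 0, 0, 0, 0],
  ],
)

```text
clock: 21.12
tool_pos: [0.5496, -0.0315, 0.4547]
orientation: [-0.017, 0.98, -0.1, -0.173]
contact_force: [-0.4, 0.1, -2.9]
width: 0.0096
```

```bash
python3 - <<'E'
from tgt import *
q=telemetry.sense(); print(q["clock"],q["tool_pos"],q["qpos"],q["contact_force"])
for r in rel(q,tgt(.098,.454)): print(np.round(r,4))
d=snap("wrist","11");crop(d,0,0,512,384,1.5,"w11")
e=snap("side","11");crop(e,170,60,310,240,4,"s11")
E
```

```text
21.125 [ 0.54957761 -0.03146362  0.45474358] [-0.14155122  0.22402021  1.65443927  0.02006664  1.61218891  0.05885615] [-0.35242839  0.05493212 -2.86247122]
[ 0.001  -0.0009  0.0004]
[ 0.001   0.0005 -0.0003]
[ 0.001  -0.0009  0.0004]
```

View pics/s11.png

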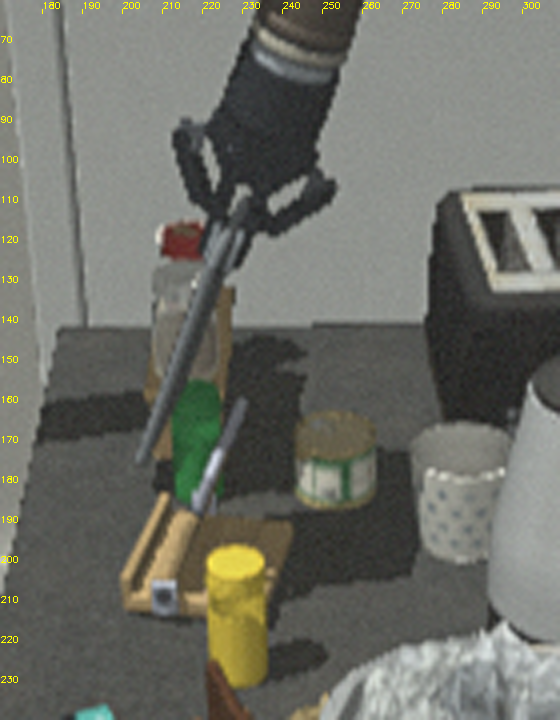

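View pics/w11.png

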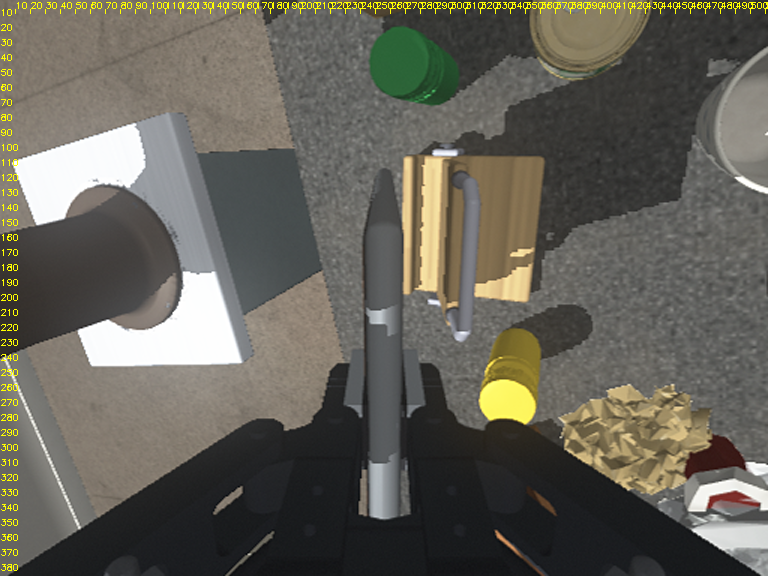

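Call:
servo_tool(
  motion=[
    [0.009, -0.001, 0.024, 0, 0, 0],
    [0.0085, 0, 0.024, 0, 0, 0],
    [0.0085, 0, 0.024, 0, 0, 0],
    [0.0075, 0, 0.02, 0, 0, 0],
    [0, 0, 0, 0, 0, 0],
    [0, 0, 0, 0, 0, 0],
  ],
)

```text
clock: 21.98
tool_pos: [0.5502, -0.0307, 0.3575]
orientation: [-0.018, 0.98, -0.1, -0.173]
contact_force: [0.1, 0.7, -2.6]
width: 0.0088
```

```bash
python3 - <<'E'
from tgt import *
q=telemetry.sense(); print(q["clock"],q["tool_pos"],q["contact_force"])
for r in rel(q,tgt(.098,.334)): print(np.round(r,4))
e=snap("side","12");crop(e,185,100,265,220,5,"s12")
d=snap("wrist","12");crop(d,180,60,380,260,3,"w12")
cv2.imwrite("pics/c12.png",np.hstack([cv2.imread("pics/s12.png"),cv2.imread("pics/w12.png")[:,:400]][:2]) if cv2.imread("pics/s12.png").shape[0]==cv2.imread("pics/w12.png").shape[0] else cv2.imread("pics/s12.png"))
E
```

```text
21.975 [ 0.55015893 -0.03068193  0.35754977] [ 0.05876767  0.67637641 -2.58629397]
[0.0084 0.     0.022 ]
[-0.0001  0.0005 -0.001 ]
[0.0084 0.     0.022 ]
```

View pics/c12.png

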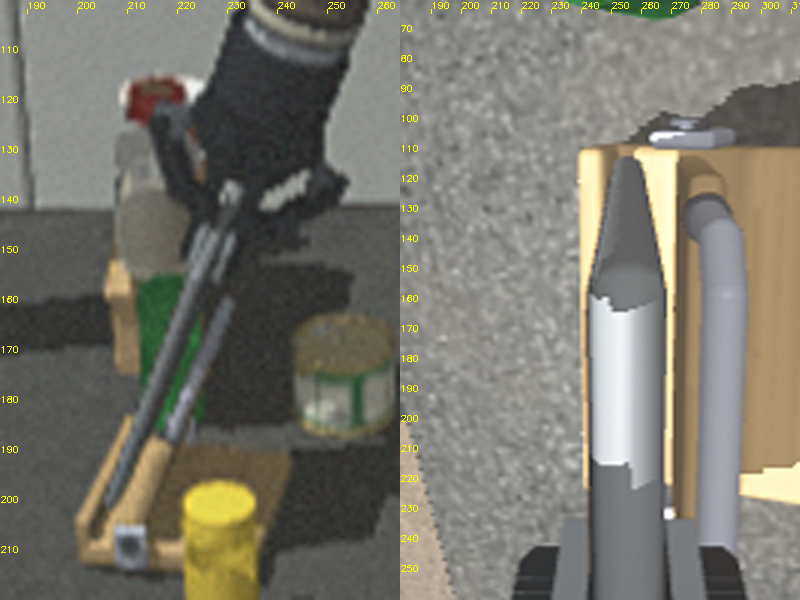

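Call:
servo_tool(
  motion=[
    [0.003, 0, 0.008, 0, 0, 0],
    [0.003, 0, 0.008, 0, 0, 0],
    [0, 0, 0, 0, 0, 0],
    [0, 0, 0, 0, 0, 0],
  ],
)

```text
clock: 22.58
tool_pos: [0.5499, -0.03, 0.3393]
orientation: [-0.018, 0.98, -0.1, -0.174]
contact_force: [0.1, -0.1, -2.7]
width: 0.0093
```

```bash
python3 - <<'E'
from tgt import *
q=telemetry.sense(); print(q["clock"],q["tool_pos"],q["contact_force"])
for r in rel(q,tgt(.098,.334)): print(np.round(r,4))
e=snap("side","13");crop(e,185,100,265,220,5,"s13")
d=snap("wrist","13");crop(d,180,60,380,260,3,"w13")
cv2.imwrite("pics/c13.png",np.hstack([cv2.imread("pics/s13.png"),cv2.imread("pics/w13.png")[:,:400]]))
E
```

```text
22.575 [ 0.54990531 -0.029975    0.33929385] [ 0.09051431 -0.13123563 -2.65625728]
[0.0025 0.0006 0.0047]
[0.0004 0.0024 0.    ]
[0.0025 0.0006 0.0047]
```

View pics/c13.png

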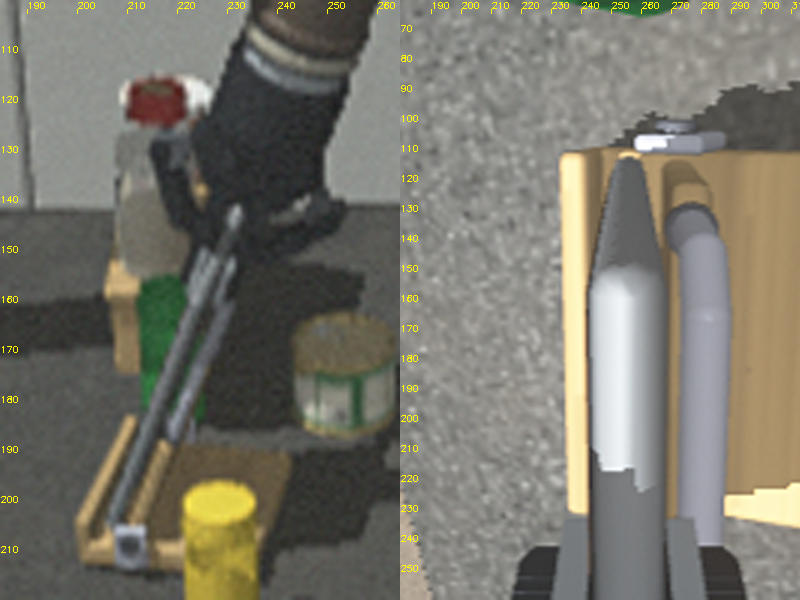

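Call:
servo_tool(
  motion=[
    [0.0008, 0.0005, 0.002, 0, 0, 0],
    [0.0008, 0, 0.002, 0, 0, 0],
    [0, 0, 0, 0, 0, 0],
  ],
)

```text
clock: 23.05
tool_pos: [0.5498, -0.0306, 0.3349]
orientation: [-0.018, 0.98, -0.1, -0.174]
contact_force: [-0.3, 0.6, -2.2]
width: 0.0092
```

Call:
servo_tool(
  motion=[
    [0.0005, 0, 0.001, 0, 0, 0],
    [0, 0, 0, 0, 0, 0],
  ],
)

```text
clock: 23.3
tool_pos: [0.5501, -0.0306, 0.334]
orientation: [-0.018, 0.98, -0.1, -0.174]
contact_force: [0.4, 0.0, -3.2]
width: 0.0095
```

Call:
servo_tool(
  motion=[
    [0.0003, 0, 0.001, 0, 0, 0],
    [0.0003, 0, 0.001, 0, 0, 0],
    [0, 0, 0, 0, 0, 0],
  ],
)

```text
clock: 23.68
tool_pos: [0.5504, -0.0306, 0.3334]
orientation: [-0.018, 0.98, -0.1, -0.173]
contact_force: [-0.1, 0.3, 6.2]
width: 0.0094
```

Call:
servo_tool(
  motion=[
    [0.0003, 0, 0.001, 0, 0, 0],
    [0.0003, 0, 0.0005, 0, 0, 0],
    [0, 0, 0, 0, 0, 0],
  ],
)

```text
clock: 24.05
tool_pos: [0.5508, -0.0306, 0.3333]
orientation: [-0.018, 0.98, -0.1, -0.173]
contact_force: [1.0, -0.0, 11.1]
width: 0.0096
```

Call:
servo_tool(
  motion=[
    [0.001, 0, -0.001, 0, 0, 0],
    [0, 0, 0, 0, 0, 0],
  ],
)

```text
clock: 24.3
tool_pos: [0.5515, -0.0308, 0.333]
orientation: [-0.018, 0.98, -0.1, -0.174]
contact_force: [0.2, 0.7, 8.9]
width: 0.0094
```

```bash
python3 - <<'E'
from tgt import *
q=telemetry.sense(); print(q["clock"],q["tool_pos"],q["contact_force"],q["wrist_torque"])
for r in rel(q,tgt(.098,.334)): print(np.round(r,4))
e=snap("side","14");crop(e,185,100,265,220,5,"s14")
d=snap("wrist","14");crop(d,180,60,380,260,3,"w14")
cv2.imwrite("pics/c14.png",np.hstack([cv2.imread("pics/s14.png"),cv2.imread("pics/w14.png")[:,:400]]))
E
```

```text
24.3 [ 0.55150945 -0.03077296  0.3330479 ] [0.22374819 0.65581981 8.89705364] [ 0.07209585  0.90851053 -0.04720902]
[-0.0013  0.0002 -0.0005]
[ 0.0001  0.0027 -0.    ]
[-0.0013  0.0002 -0.0006]
```

View pics/c14.png

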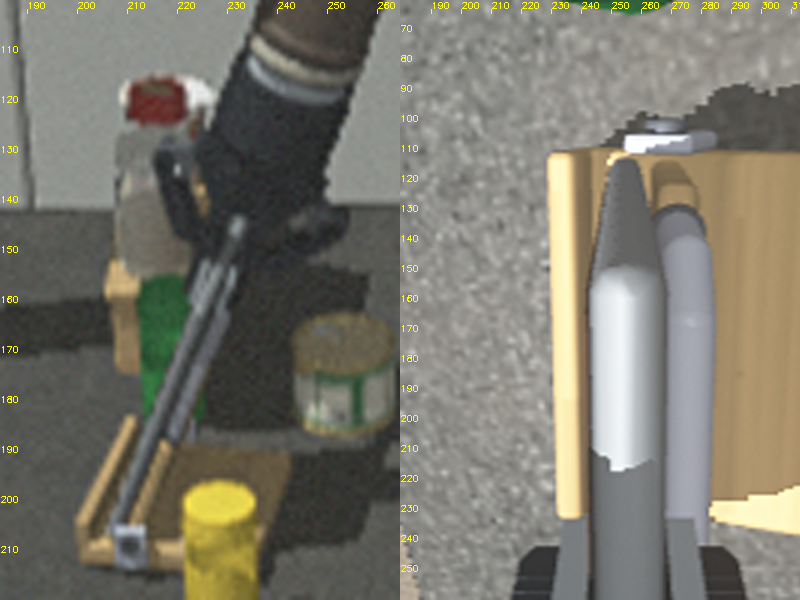

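Call:
servo_tool(
  motion=[
    [0, 0, 0, 0, 0, 0],
    [0, 0, 0, 0, 0, 0],
    [0, 0, 0, 0, 0, 0],
    [0, 0, 0, 0, 0, 0],
    [0, 0, 0, 0, 0, 0],
  ],
  jaw=0.3,
)

```text
clock: 25.02
tool_pos: [0.5512, -0.0308, 0.3308]
orientation: [-0.018, 0.98, -0.1, -0.174]
contact_force: [-0.1, 0.4, -1.0]
width: 0.0254
```

```bash
python3 - <<'E'
from tgt import *
q=telemetry.sense(); print(q["clock"],q["tool_pos"],q["contact_force"],q["width"])
for r in rel(q,tgt(.098,.334)): print(np.round(r,4))
e=snap("side","15");crop(e,185,100,265,220,5,"s15")
d=snap("wrist","15");crop(d,180,60,380,260,3,"w15")
cv2.imwrite("pics/c15.png",np.hstack([cv2.imread("pics/s15.png"),cv2.imread("pics/w15.png")[:,:400]]))
E
```

```text
25.025 [ 0.55123218 -0.03082785  0.33083386] [-0.11408473  0.41701739 -1.00960912] 0.025381758736879572
[-0.0018  0.0001 -0.0027]
[ 0.0004  0.0021 -0.    ]
[-0.0018  0.0001 -0.0027]
```

View pics/c15.png

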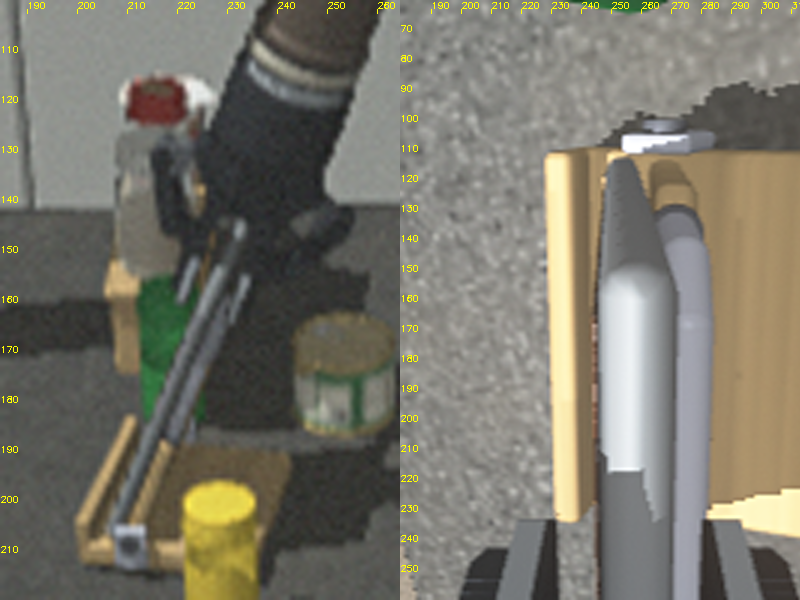

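Call:
servo_tool(
  motion=[
    [0, 0, -0.015, 0, 0, 0],
    [0, 0, -0.025, 0, 0, 0],
    [0, 0, -0.04, 0, 0, 0],
    [0, 0, -0.05, 0, 0, 0],
    [0, 0, 0, 0, 0, 0],
    [0, 0, 0, 0, 0, 0],
  ],
)

```text
clock: 25.88
tool_pos: [0.595, -0.0398, 0.4534]
orientation: [-0.017, 0.98, -0.1, -0.173]
contact_force: [-0.2, 0.4, -1.1]
width: 0.0257
```

```bash
python3 - <<'E'
from tgt import *
q=telemetry.sense(); print(q["clock"],q["tool_pos"],q["contact_force"],q["width"])
e=snap("side","16");crop(e,170,90,310,240,4,"s16")
d=snap("wrist","16");crop(d,130,20,400,280,2.3,"w16")
e=snap("top","16");crop(e,90,170,360,250,2.9,"t16")
E
```

```text
25.875 [ 0.59498934 -0.03981535  0.45341456] [-0.1849943   0.41040973 -1.09875552] 0.02566192367106971
```

View pics/s16.png

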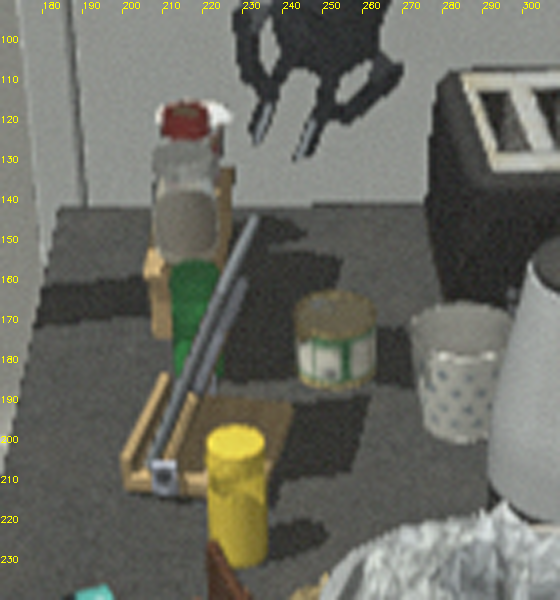

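View pics/w16.png

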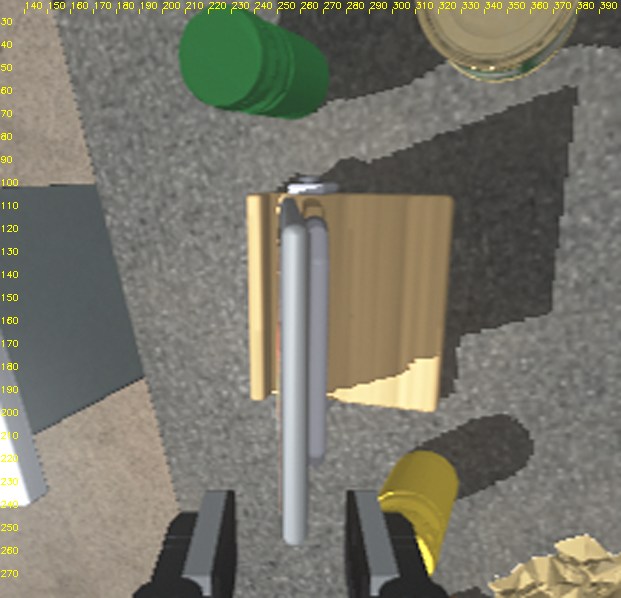

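View pics/t16.png

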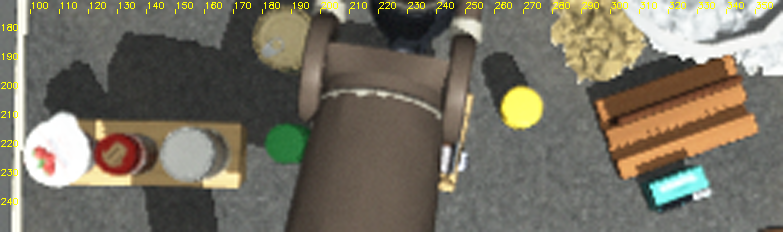

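```bash
python3 - <<'E'
from tgt import *
d=load("wrist16")
def loc(x,y,z):
    w=onz(d,129.5+x/2.3,19.5+y/2.3,z)-[st[0],st[1],0]; c,s_=np.cos(st[2]),np.sin(st[2]); return np.round([c*w[0]+s_*w[1],-s_*w[0]+c*w[1]],4)
print("tablet top ends",loc(294,224,.204),loc(295,543,.204))
print("loop ends",loc(316,220,.1485),loc(316,466,.1485))
print("lip corners",loc(249,197,.04),loc(252,400,.04))
print("base rear",loc(454,197,.024),loc(436,411,.024))
E
```

```text
tablet top ends [0.0536 0.0615] [ 0.0543 -0.0593]
loop ends [0.0431 0.0585] [ 0.0446 -0.0522]
lip corners [-0.0342  0.0617] [-0.0346 -0.0651]
base rear [0.0824 0.063 ] [ 0.0811 -0.0634]
```

```bash
python3 - <<'E'
from tgt import *
a=load("side16")["image"].astype(int);b=snap("side","17")["image"].astype(int)
print("max diff stand region",np.abs(a-b)[140:220,195:240].mean())
q=telemetry.sense();print(q["clock"],q["contact_force"])
print(workorder.finish_job())
E
```

```text
max diff stand region 3.038611111111111
26.075 [ 0.21095092  0.84585942 -0.13251151]
the job is handed in; nothing more can be done
None
```

The job is done in the order asked and was handed in at about 26 s of the 61 s allowed. No verdict is reported.

- **Spice jar:** I lifted the red-capped jar off the folded stand and set it upright in the riser gap. Wrist and side views show it standing between the glass jar and the tub, with neither visibly moved.
- **Backrest:** I raised it by the steel loop until a firm push of about 28 N no longer moved it. The loop's bar then stood within a few millimetres of where the end stop should put it.
- **Tablet:** I gripped it by the top edge, tilted it 20°, lowered it onto the ledge until it touched, and let go. It leans flat back against the loop with the screen facing out. Its centre measured about 1 mm off the stand's middle, though my estimates of that middle scattered by up to 3 mm.
- **Final checks:** The gripper was clear, with measured force about 1 N or less. Two side views a fraction of a second apart showed only a small difference around the stand, about 3 grey levels on average. Nothing else I could see had visibly moved. The arm hid part of the stand and the green jar in the last top view, so I checked those from the side and wrist cameras.
- **Early disagreement:** The first stand positions from the top and wrist cameras differed by about 6 mm. I used a compromise, which the later close-ups supported.

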